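# Kick out the roll stand's leg and hold the stand upright

### The arm

A 7-joint arm with a two-finger parallel gripper is mounted at the origin on the work surface. World frame = base frame: x ahead of the robot, y to its left, z up, the work surface at z = 0. Lengths are in m, angles in rad, forces in N, time in s.
With the tool pointing down it reaches from about 0.4 to 0.85 m from the base axis. Payload 4.5 kg.
Tool frame: the origin (TCP) lies on the centre line of the jaws, within the pads' length; the fingertips stand r.tips_ahead ahead of it and the grasp point (between the pads) is the TCP (r.tips_ahead is the distance from the TCP to the fingertips, in m); z points along the fingers, y is the direction in which the jaws open and shut (so a half turn about z gives the same grasp; the last joint's range is limited). The gripper opens to 88 mm and grips with 3 to 60 N. Pads are 18 mm wide; open, the fingers measure 123 mm over their backs; the gripper's body (75 mm by 187 mm) begins 45 mm behind the grasp point.
Start: joints at [1.158, 0.689, -0.195, 1.565, 0.157, 0.902, -0.215], TCP at [0.27, -0.564, 0.258] pointing down, gripper open.
Joint ranges: [-3.01, 3.01], [-0.46, 2.08], [-1.47, 1.51], [0.13, 2.56], [-1, 4.14], [0.04, 2.09], [-2.66, 2.66]. Speed limits (rad/s): [2.57, 2.57, 3.14, 3.14, 3.14, 3.14, 3.14].

### API

Orientations are given as a unit quaternion [x, y, z, w].
In Python, from plant import r gives the robot as it stands.
- The arm moves only by the shell command python3 -m inch 'ROWS' [FORCE]. ROWS is JSON, a list of rows, each a list of 5 numbers: the shift along the world's x, y, z in units of 25 mm (1.0 is 25 mm), then the turn about the world's z in units of 6 degrees (1.0 is 6 degrees), then the finger opening in mm, from 0 to 88.1. A call has 1 to 5 rows; each row shifts and turns the commanded pose from where the row before left it; what a row does not reach is not made up. A row lasts 1/10 s, in which the tool goes at most 50 mm and 8.59 degrees, less where a joint would pass 70% of its speed; a pose out of reach is approached as far as the arm can. A call is refused whole if a number of a shift passes 1 or a number of a turn 1, either way. A call with a gripper value outside its range is refused whole. The fingers move at their own pace and stop on an object; FORCE is the grip in N (left out, the last holds). Time passes only in rows, so rows that do not move let the fingers close. It gives the time, the measured TCP pose, the force and the opening at its end, in the units of the state.
- r.get_state(): the state, without advancing time (a new reading comes with each control period).
- r.snapshot(name): name is "scene" or "top" or "wrist"; returns a dict with "pixels" (384x512x3 uint8, red, green, blue), "range_z" (384x512 float32, m along the optical axis (not along the pixel's ray), 0 where there is no reading), "K" (3x3 intrinsics, pixels), "position" and "attitude" of the camera in the world. Camera axes: x right, y up, looking along -z (the intrinsics and any distortion apply to the point x, -y, -z); pixel columns grow to the right and rows downward; lengths in m; the calibration is good to about 2 mm. A picture is of the moment at which its call begins.
- r.finish_job(): hands the job in, once; it reports no verdict.
The state is a dict: "clock": time; "q": joint angles; "qd": joint speeds; "joint_torque": joint torques, N m; "tool_pos": TCP position; "eef_rot": TCP orientation; "contact_force": force on the tool from outside, world axes, zero at the start; "moment": the same for the moment, N m; "opening": opening from 0.0 (shut) to 1.0 (fully open).
Only numpy, scipy, OpenCV 4.12 (cv2) and the standard library are available. Lean on these libraries where they do the work, as an engineer would, in place of code of your own. Each camera call takes 0.05 s, during which the arm holds its last target. There are 200 camera calls.

### The job

The paper-roll stand on the packing bench has tipped back on its rests. Flip its kickstand up over the top and down the other side as far as it will go, then take the stand's top bar, raise the frame until it stands upright and keep holding it there, since it falls back when let go. Handle the stand gently, as its thin tubes dent, leave the other things on the bench where they are, and finish while still holding the frame upright.

Things in the scene. Friction and masses are not known exactly. Their poses are not given: they have to be found in the camera images.
- base: Stand's dark steel base plate, bolted down, 200 x 210 x 12 mm. Origin: centre of its underside, on the bench. x points from the two lean rests (rubber-tipped struts, up to 120 mm high, on its -x side) to the side where the kickstand comes down; y runs along the frame's pivot to the kickstand's side; z is up.
- frame: Tipping frame: two 16 mm tubes at y = +-80 mm joined by a top bar. Origin: on the pivot axis, 30 mm above the base's origin; z runs up the tubes, y along the pivot. Leans 0.32 rad to the base's -x on the rests; upright when z is vertical; can go 0.10 rad further. Its weight pulls it back to the rests, with 0.5 to 3 N at the top bar. Fingers bearing on it with over 50 N in all dent it.
- bar_mid (a point): Middle of the top bar, on its axis, 230 mm up the frame's z from the pivot (248 mm above the bench when leaning, 260 mm upright). The bar is round, 16 mm thick, 160 mm long along y, free all round. Thin tube: a grip of 15 N per finger or less and pushes under 20 N are safe.
- hub (a point): Middle of the hub at x = -50, z = 110 mm in the frame: on it sits a white paper roll, 90 mm across and 110 mm long along y, that tips the frame back. The frame with its roll weighs 0.65 to 1.05 kg. The roll's top lies 75 mm below the top bar.
- kickstand (a joint): Kickstand angle about its pivot (parallel to y): 0 stowed, pointing up and a little to -x on its stop; grows as the leg goes up over the top and down on the +x side; 2.915 rad at its lower stop, fully down. While the frame leans, the leg is straight up at 0.57: short of that it falls back to 0, past it its own weight takes it to the lower stop, where it stays.
- leg_pivot (a point): Kickstand's pivot, beside the frame's +y tube, at x = 0, y = 108, z = 100 mm in the frame. The leg is a steel rod 12 mm thick, about 0.12 kg, swinging with almost no friction.
- foot (a point): Middle of the kickstand's foot bar: rubber, round, 16 mm thick, 52 mm long along y, sticking out sideways (to +y) from the leg's end. 130 mm from the leg's pivot, at y = 133 mm in the frame. Stowed with the frame leaning it is 234 mm above the bench and 101 mm to -x of the base's centre.
- spare_roll: Bystander: spare white paper roll standing on end, 90 mm across, 100 mm high, with a hole. Origin: centre of its underside.
- carton: Bystander: closed cardboard carton 110 x 80 x 70 mm. Origin: centre of its underside.
- jar: Bystander: jar 60 mm across, 90 mm high. Origin: centre of its underside.

How it is judged:
On the way, in this order (a step that is already met when the one before it is completed fails the run):
1. the kickstand is flipped over the top and fully down, before the frame is upright (value of joint kickstand above 2.82 rad and angle between frame's own z axis and vertical above 0.1 rad), for 0.2 s.
2. the frame is raised upright and held by the fingers (angle between frame's own z axis and vertical below 0.06 rad and contact force between the fingers and frame above 0.2 N), for 0.3 s.
At the end, for the whole second after the job is handed in: The kickstand is at its lower stop (within 0.09 rad), the frame is upright within 0.06 rad (3.4 degrees), still, and held there by the fingers (contact over 0.2 N) through the last second; the spare roll, carton and jar are within 30 mm of where they stood (all of step 2 and value of joint kickstand above 2.82 rad and angular speed of frame below 0.1 rad/s and distance of each of spare_roll, carton, jar from where it was at the start of the episode below 0.03 m); the arm keeps its last pose, push and grip.
It fails at once if the stand is gripped or pushed by the fingers with more than 50 N (contact force between the fingers and frame above 50 N).
It fails at once if a bystander is shoved or knocked over (distance of any of spare_roll, carton, jar from where it was at the start of the episode above 0.03 m).
It also fails if it takes over 48 s, if anything falls off the work surface, if the arm or the gripper's body presses on something with over 40 N, if the wrist force passes 120 N, or if a joint passes its speed limit or range.

## Working session

There is one attempt and no reset: what is moved stays moved. The work goes in short steps, Python scripts to look and compute and a shell command to move; the robot and the scene stay as the last step left them, time stands still between calls to the robot, and variables do not carry over. Pictures are saved under pics/ and viewed, about 8 in all and at most 12, crops included, and the job is handed in when it is done.

```bash
mkdir -p pics; ls
cat > h.py <<'E'
import numpy as np, cv2
from plant import r
from scipy.spatial.transform import Rotation as R
def snap(n):
    s=r.snapshot(n); return s
def rot(s):
    a=np.array(s["attitude"],float)
    return a if a.shape==(3,3) else R.from_quat(a).as_matrix()
def pts(s):
    z=s["range_z"]; K=np.array(s["K"]); h,w=z.shape
    u,v=np.meshgrid(np.arange(w),np.arange(h))
    p=np.stack([(u-K[0,2])/K[0,0]*z,-(v-K[1,2])/K[1,1]*z,-z],-1)
    return p@rot(s).T+np.array(s["position"])
def save(s,f): cv2.imwrite('pics/'+f,s["pixels"][:,:,::-1])
E
python3 - <<'E'
from h import *
import pickle
print(r.get_state(), r.tips_ahead)
d={}
for n in("scene","top"):
    s=snap(n);d[n]=s;save(s,n+'0.png');print(n,s["K"],s["position"],s["attitude"],[k for k in s],(s["range_z"]>0).mean())
pickle.dump(d,open('d0.pkl','wb'))
a=np.vstack([d["scene"]["pixels"],d["top"]["pixels"]])
a=np.hstack([d["scene"]["pixels"],d["top"]["pixels"]])
cv2.imwrite('pics/both.png',cv2.resize(a[:,:,::-1],(800,300)))
E
```

```text
pics
{'clock': 0.0, 'q': array([ 1.15784063,  0.68997118, -0.19451754,  1.56631394,  0.1572929 ,
        0.9025238 , -0.21514697]), 'qd': array([-0.0003006 ,  0.00060945,  0.00201025,  0.00035   ,  0.00059359,
       -0.00022966, -0.00024684]), 'joint_torque': array([-2.20872180e-04, -5.27551746e+01, -1.26656268e+00, -1.53425735e+01,
       -5.25402557e-02,  6.64131498e-03,  1.62667666e-04]), 'tool_pos': array([ 0.2697306 , -0.5631449 ,  0.25692611]), 'eef_rot': array([ 9.75150776e-01,  2.21540358e-01, -2.64352654e-04, -8.73438595e-04]), 'contact_force': array([-0.07987421,  0.82601863,  1.53601668]), 'moment': array([-0.03357826, -0.03284428,  0.05182639]), 'opening': 1.0015269045427702} 0.019
scene [[380.30625275   0.         259.28371124]
 [  0.         380.30625275 190.92285627]
 [  0.           0.           1.        ]] [1.19400862 0.23122505 0.78350792] [0.21279549 0.312739   0.77396585 0.50782798] ['pixels', 'range_z', 'K', 'position', 'attitude'] 0.9958852132161459
top [[382.42650418   0.         252.19575075]
 [  0.         382.42650418 187.71924934]
 [  0.           0.           1.        ]] [ 0.4643132  -0.00390007  1.24932597] [ 0.04698436 -0.05037379 -0.69891885  0.71187597] ['pixels', 'range_z', 'K', 'position', 'attitude'] 0.9959564208984375
```

View pics/scene0.png

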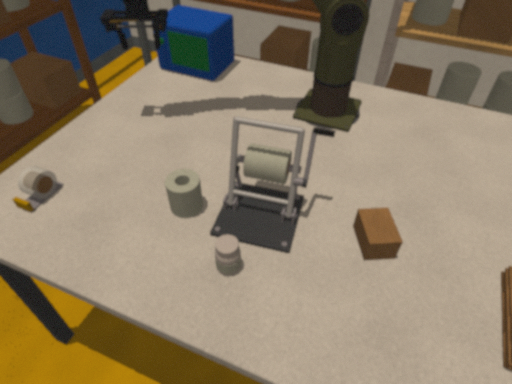

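View pics/top0.png

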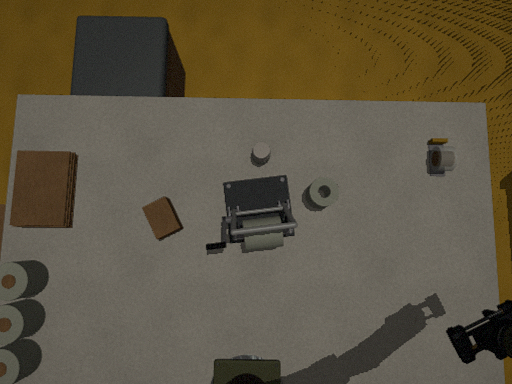

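The scene view shows the stand at about (265,190), leaning toward the robot. Its kickstand foot is at about (322,132), with the spare roll (184,193), jar (228,255) and carton (378,232) around it. In the top view the plate is at (257,195), the foot at (215,247) and the bar at (262,228), so the base's axes nearly match the world's.

Run:
```python
from h import *
import pickle
d=pickle.load(open('d0.pkl','rb'))
P={n:pts(d[n]) for n in d}
for n in d:
    p=P[n]; g=d[n]["pixels"].astype(int).mean(-1)
    m=(p[...,2]<.03)&(p[...,2]>-.02)
    print(n,'bench z',np.median(p[m][:,2]))
    box=(p[...,0]>.3)&(p[...,0]<.8)&(p[...,1]>-.3)&(p[...,1]<.3)
    hi=box&(p[...,2]>.225)&(p[...,2]<.275)
    k,l,st,c=cv2.connectedComponentsWithStats(hi.astype(np.uint8))
    for i in range(1,k):
        if st[i,4]>8:
            q=p[l==i]; print(' hi',st[i,4],q.mean(0).round(3),q.min(0).round(3),q.max(0).round(3),'grey',g[l==i].mean().round())
    pl=box&(abs(p[...,2]-.012)<.008)&(g<75)&(p[...,0]>.45)
    k,l,st,c=cv2.connectedComponentsWithStats(pl.astype(np.uint8)); i=1+st[1:,4].argmax()
    q=p[l==i]; print(' plate',st[i,4],q.mean(0).round(3),cv2.minAreaRect((q[:,:2]*1000).astype(np.float32)))
    ob=box&(p[...,2]>.03)&(p[...,2]<.13)
    k,l,st,c=cv2.connectedComponentsWithStats(ob.astype(np.uint8))
    for i in range(1,k):
        if st[i,4]>60:
            q=p[l==i]; print(' ob',st[i,4],q.min(0).round(3),q.max(0).round(3))
```

```text
scene bench z 0.0013793659391067026
 hi 599 [ 0.504 -0.033  0.25 ] [ 0.485 -0.122  0.225] [0.526 0.051 0.259] grey 134.0
 hi 169 [0.457 0.086 0.238] [0.445 0.061 0.225] [0.469 0.114 0.245] grey 60.0
 plate 3041 [ 0.601 -0.015  0.013] ((575.3676147460938, -24.096588134765625), (193.75917053222656, 204.73806762695312), 7.65531587600708)
 ob 1016 [ 0.484 -0.125  0.03 ] [0.599 0.082 0.13 ]
 ob 430 [ 0.44  -0.087  0.078] [0.542 0.029 0.13 ]
 ob 1293 [ 0.574 -0.269  0.03 ] [ 0.665 -0.178  0.105]
 ob 1315 [0.468 0.215 0.03 ] [0.601 0.3   0.075]
 ob 773 [ 0.72  -0.059  0.03 ] [ 0.777 -0.001  0.095]
top bench z 6.94130565213058e-05
 hi 434 [ 0.499 -0.04   0.253] [ 0.481 -0.126  0.225] [0.524 0.047 0.262] grey 86.0
 hi 134 [0.452 0.083 0.239] [0.441 0.058 0.226] [0.468 0.111 0.245] grey 19.0
 plate 1831 [ 0.62  -0.021  0.012] ((616.413330078125, -22.538925170898438), (109.87440490722656, 210.8649139404297), 9.74303150177002)
 ob 322 [ 0.715 -0.064  0.03 ] [ 0.77  -0.005  0.097]
 ob 723 [ 0.573 -0.269  0.03 ] [ 0.661 -0.182  0.106]
 ob 881 [0.467 0.212 0.03 ] [0.597 0.3   0.078]
 ob 347 [ 0.532 -0.127  0.031] [0.598 0.067 0.13 ]
```

Yaw is about +8.8° and the base centre about (0.573,-0.026). The bar's middle is at (0.50,-0.037,0.248) and the foot at (0.455,0.085,0.234), which agrees with the sizes given. I'll push the foot over from behind with shut fingers, keeping the jaws along the base's x so the same orientation works for the bar.

```bash
python3 -m inch '[[0.4,1,0.1,0.47,0],[0.4,1,0,0.47,0],[0.4,1,0,0.47,0],[0.4,1,0,0.47,0],[0.4,1,0,0.47,0]]' 10; python3 -m inch '[[0.4,1,0,0.47,0],[0.4,1,0,0.47,0],[0.4,1,0,0.47,0],[0.4,1,0,0.47,0],[0.4,1,0,0.47,0]]'; python3 -m inch '[[0.14,1,0,0.47,0],[0.14,1,0,0.47,0],[0.14,1,0,0.47,0],[0.14,1,0,0.47,0],[0.14,1,0,0.47,0]]'; python3 -m inch '[[0.14,1,0,0.47,0],[0.14,1,0,0.47,0],[0.14,1,0,0.47,0],[0.14,1,0,0.47,0],[0.14,1,0,0.47,0]]'
```

```text
clock: 0.6
tool_pos: [0.3202, -0.4374, 0.2599]
eef_rot: [0.94, 0.34, -0.0, -0.0]
contact_force: [-0.3, -0.6, -0.6]
opening: 0.569
clock: 1.1
tool_pos: [0.3702, -0.3125, 0.26]
eef_rot: [0.891, 0.453, -0.0, -0.0]
contact_force: [0.6, -0.3, 0.1]
opening: 0.114
clock: 1.6
tool_pos: [0.3874, -0.1876, 0.2601]
eef_rot: [0.829, 0.559, -0.0, -0.0]
contact_force: [0.9, 0.5, 0.7]
opening: 0.002
clock: 2.1
tool_pos: [0.405, -0.0627, 0.2601]
eef_rot: [0.754, 0.657, -0.0, -0.0]
contact_force: [0.5, 0.9, 0.4]
opening: 0.006
```

```bash
python3 -m inch '[[0.05,1,0,0.47,0],[0.05,1,0,0.47,0],[0.05,1,0,0.47,0],[0.05,1,0,0.47,0],[0.05,1,0,0.47,0]]'; python3 -m inch '[[0,1,0,0.45,0],[0,0.15,0,0,0],[0,0,-0.8,0,0],[0,0,0,0,0]]'
python3 - <<'E'
from h import *
s=snap("scene"); im=s["pixels"][80:280,180:420,::-1]
cv2.imwrite('pics/a1.png',cv2.resize(im,None,fx=3,fy=3))
E
```

```text
clock: 2.6
tool_pos: [0.4111, 0.0622, 0.2601]
eef_rot: [0.668, 0.744, -0.0, -0.0]
contact_force: [0.5, 0.1, -0.1]
opening: 0.008
clock: 3.0
tool_pos: [0.4101, 0.0888, 0.2389]
eef_rot: [0.651, 0.759, -0.002, -0.001]
contact_force: [0.2, -0.2, 0.9]
opening: 0.005
```

View pics/a1.png

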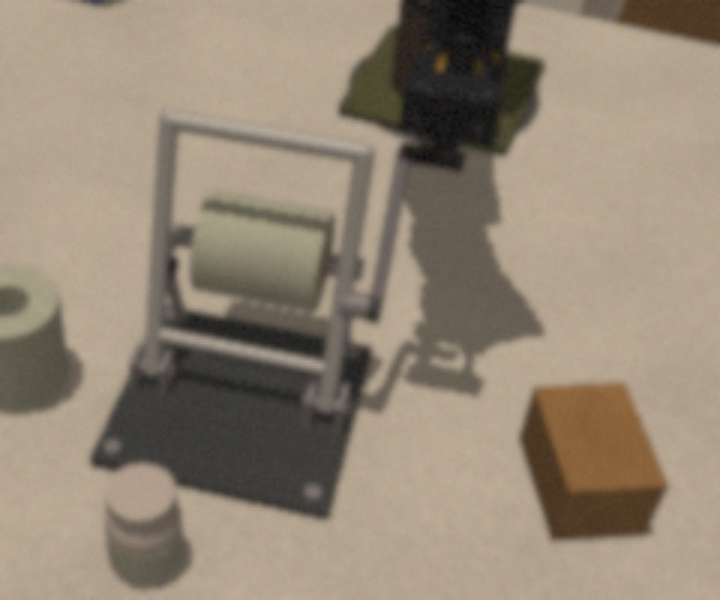

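The fingers are behind the foot bar, at (430,155) in the crop. I'll push along the base's +x, rising slightly.

```bash
python3 -m inch '[[0.4,0.06,0,0,0],[0.4,0.06,0.07,0,0],[0.4,0.06,0.07,0,0],[0.4,0.06,0.1,0,0],[0.4,0.06,0.1,0,0]]'; python3 -m inch '[[0.5,0.08,0.1,0,0],[0.5,0.08,0.1,0,0],[0.5,0.08,0.05,0,0],[0.5,0.08,0,0,0],[0.5,0.08,0,0,0]]';  python3 - <<'E'
from h import *
s=snap("scene"); im=s["pixels"][80:280,180:420,::-1]
cv2.imwrite('pics/a2.png',cv2.resize(im,None,fx=3,fy=3))
E
```

```text
clock: 3.55
tool_pos: [0.4628, 0.0976, 0.2493]
eef_rot: [0.651, 0.759, 0.001, 0.0]
contact_force: [-0.6, -0.4, 0.1]
opening: 0.005
clock: 4.05
tool_pos: [0.5256, 0.1076, 0.2556]
eef_rot: [0.651, 0.759, 0.001, 0.0]
contact_force: [0.1, 0.7, -0.0]
opening: 0.005
```

View pics/a2.png

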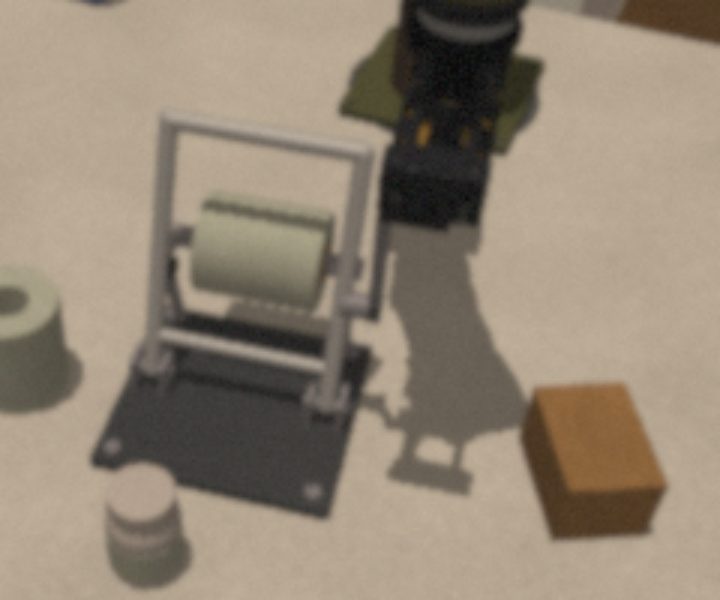

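The leg's base is still visible at (380,250), just about past vertical, with the gripper hiding the foot. I'll push on.

```bash
python3 -m inch '[[0.5,0.08,0,0,0],[0.5,0.08,0,0,0],[0.3,0.05,0,0,0],[0,0,0,0,0],[0,0,0,0,0]]';  python3 - <<'E'
from h import *
s=snap("scene"); im=s["pixels"][80:280,180:420,::-1]
cv2.imwrite('pics/a3.png',cv2.resize(im,None,fx=3,fy=3))
E
```

```text
clock: 4.6
tool_pos: [0.556, 0.1127, 0.255]
eef_rot: [0.651, 0.759, -0.0, -0.0]
contact_force: [-0.6, 0.2, 0.3]
opening: 0.007
```

View pics/a3.png

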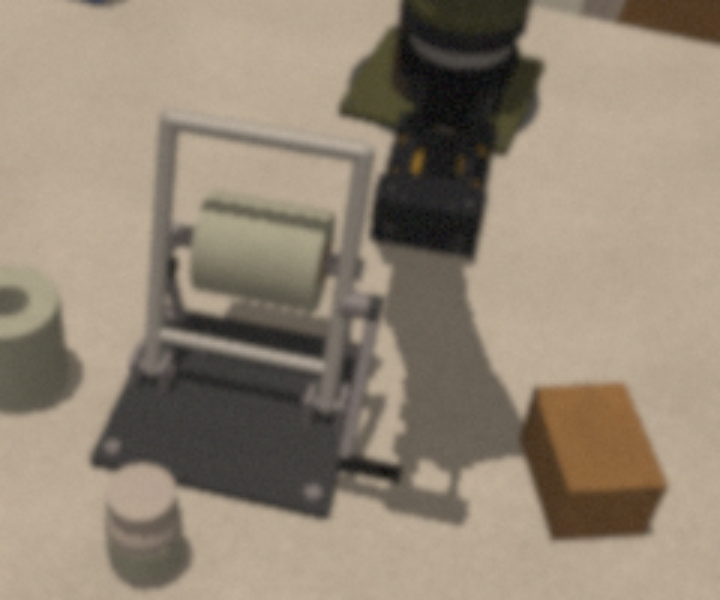

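The leg is down: its rod runs to the dark foot at (370,468) in the crop, near the plate's side. Next I lift, open, and go over the bar.

```bash
python3 -m inch '[[0,0,1,0,80],[0,0,1,0,80],[0,0,1,0,80],[-0.37,-1,0,0,80],[-0.37,-1,0,0,80]]'; python3 -m inch '[[-0.37,-1,0,0,80],[-0.37,-1,0,0,80],[-0.37,-1,0,0,80],[-0.37,-1,0,0,80],[0,0,0,0,80]]'
python3 - <<'E'
from h import *
s=snap("scene"); cv2.imwrite('pics/a4.png',cv2.resize(s["pixels"][80:280,180:420,::-1],None,fx=3,fy=3))
p=pts(s)
g=s["pixels"].astype(int).mean(-1)
m=(p[...,0]>.47)&(p[...,0]<.54)&(p[...,1]>-.13)&(p[...,1]<.06)&(p[...,2]>.235)&(p[...,2]<.265)
q=p[m]
for y in np.arange(-.12,.05,.02):
    k=abs(q[:,1]-y)<.01
    if k.sum()>3: print(y.round(3),k.sum(),np.median(q[k],0).round(4))
b=(p[...,0]>.55)&(p[...,0]<.68)&(p[...,1]>.08)&(p[...,1]<.16)&(p[...,2]>.02)&(p[...,2]<.08)&(g<90)
print('foot',p[b].mean(0),b.sum())
E
```

```text
clock: 5.15
tool_pos: [0.5374, 0.0632, 0.3309]
eef_rot: [0.65, 0.76, 0.001, 0.001]
contact_force: [0.1, -0.2, -0.0]
opening: 0.435
clock: 5.65
tool_pos: [0.4988, -0.0414, 0.3297]
eef_rot: [0.653, 0.757, -0.002, 0.0]
contact_force: [-0.2, -0.7, 0.3]
opening: 0.885
-0.12 51 [ 0.5173 -0.1151  0.248 ]
-0.1 64 [ 0.5126 -0.1015  0.2538]
-0.08 57 [ 0.51   -0.0804  0.2543]
-0.06 55 [ 0.5078 -0.0599  0.2546]
-0.04 59 [ 0.5042 -0.0395  0.2537]
-0.02 58 [ 0.5013 -0.0198  0.2541]
0.0 56 [ 4.991e-01 -1.000e-04  2.542e-01]
0.02 62 [0.496  0.0202 0.2544]
0.04 87 [0.4946 0.0425 0.2498]
foot [0.61743521 0.10747809 0.03987368] 117
```

View pics/a4.png

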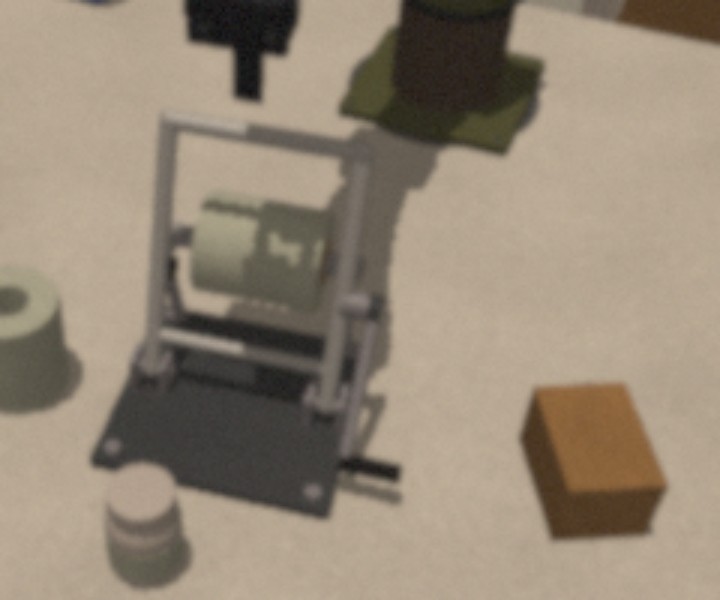

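The leg rests on its lower stop: the foot measures (0.617,0.107,0.040), against about (0.614,0.115,0.034) expected. The jaws are centred over the bar, so I descend and close lightly.

```bash
python3 -m inch '[[0.04,0,-0.8,0,80],[0.04,0,-0.8,0,80],[0,0,-0.8,0,80],[0,0,-0.8,0,80],[0,0,0,0,80]]' 8; python3 -m inch '[[0,0,0,0,40],[0,0,0,0,24],[0,0,0,0,10],[0,0,0,0,10],[0,0,0,0,10]]' 8
```

```text
clock: 6.2
tool_pos: [0.5014, -0.0358, 0.2482]
eef_rot: [0.65, 0.76, -0.001, -0.002]
contact_force: [-1.1, 0.2, -0.2]
opening: 0.904
clock: 6.7
tool_pos: [0.5031, -0.0372, 0.2504]
eef_rot: [0.651, 0.759, 0.0, 0.0]
contact_force: [0.0, -0.7, -0.0]
opening: 0.479
```

```bash
python3 -m inch '[[0,0,0,0,10],[0,0,0,0,10],[0,0,0,0,10],[0,0,0,0,10],[0,0,0,0,10]]' 8
```

```text
clock: 7.2
tool_pos: [0.502, -0.0374, 0.2499]
eef_rot: [0.651, 0.759, -0.001, -0.0]
contact_force: [-2.9, -0.4, 2.3]
opening: 0.175
```

The bar is gripped, with the jaws about 15 mm apart. Now I raise it along the arc.

```bash
python3 -m inch '[[0.17,0.025,0.055,0,10],[0.17,0.025,0.055,0,10],[0.18,0.027,0.05,0,10],[0.18,0.027,0.05,0,10]]'; python3 -m inch '[[0.35,0.053,0.08,0,10],[0.35,0.053,0.07,0,10],[0.35,0.053,0.05,0,10],[0,0,0,0,10]]'
```

```text
clock: 7.6
tool_pos: [0.5209, -0.0347, 0.2552]
eef_rot: [0.651, 0.759, 0.0, 0.0]
contact_force: [-0.2, 0.1, -3.9]
opening: 0.172
clock: 8.0
tool_pos: [0.5486, -0.0307, 0.2604]
eef_rot: [0.651, 0.759, 0.001, 0.001]
contact_force: [-0.6, -2.3, -1.2]
opening: 0.179
```

```bash
python3 -m inch '[[0.34,0.053,0.04,0,10],[0.34,0.053,0.02,0,10],[0.34,0.053,0.01,0,10],[0,0,0,0,10],[0,0,0,0,10]]'
python3 - <<'E'
from h import *
s=snap("scene"); cv2.imwrite('pics/a5.png',cv2.resize(s["pixels"][80:280,180:420,::-1],None,fx=3,fy=3))
p=pts(s); e=np.array([np.cos(.15),np.sin(.15)]); n=np.array([-e[1],e[0]]); c=np.array([.573,-.026])
b=(p[...,:2]-c)@np.stack([e,n],1)
g=s["pixels"].astype(int).mean(-1)
for z in np.arange(.05,.25,.025):
    m=(b[...,0]>-.09)&(b[...,0]<.06)&(abs(p[...,2]-z)<.012)
    o=[]
    for sy in(-.08,.08):
        k=m&(abs(b[...,1]-sy)<.013); o.append((int(k.sum()),np.median(b[k],0).round(4) if k.sum() else None))
    print(z.round(3),o)
f=(p[...,0]>.58)&(p[...,0]<.75)&(p[...,1]>.08)&(p[...,1]<.18)&(p[...,2]>.02)&(p[...,2]<.15)&(g<90)
print('foot',p[f].mean(0) if f.any() else 0,f.sum()); print(r.get_state()["contact_force"],r.get_state()["tool_pos"])
E
```

```text
clock: 8.5
tool_pos: [0.5728, -0.0272, 0.2623]
eef_rot: [0.651, 0.759, 0.0, 0.001]
contact_force: [-0.7, -5.5, 1.1]
opening: 0.175
0.05 [(76, array([ 0.0004, -0.078 ])), (62, array([0.0036, 0.0811]))]
0.075 [(68, array([ 0.0012, -0.0771])), (48, array([0.0045, 0.0788]))]
0.1 [(58, array([ 0.002 , -0.0775])), (48, array([0.0046, 0.0805]))]
0.125 [(79, array([ 0.0002, -0.0773])), (68, array([0.0052, 0.0833]))]
0.15 [(118, array([-0.0368, -0.0771])), (79, array([0.004 , 0.0842]))]
0.175 [(50, array([ 0.0032, -0.0777])), (53, array([0.0051, 0.08  ]))]
0.2 [(52, array([ 0.0036, -0.0777])), (54, array([0.0055, 0.08  ]))]
0.225 [(55, array([ 0.0038, -0.0778])), (59, array([0.0057, 0.0802]))]
foot [0.61134317 0.10448313 0.02773195] 71
[-0.22107972 -6.00868224 -0.03422764] [ 0.57258802 -0.02725303  0.262362  ]
```

View pics/a5.png

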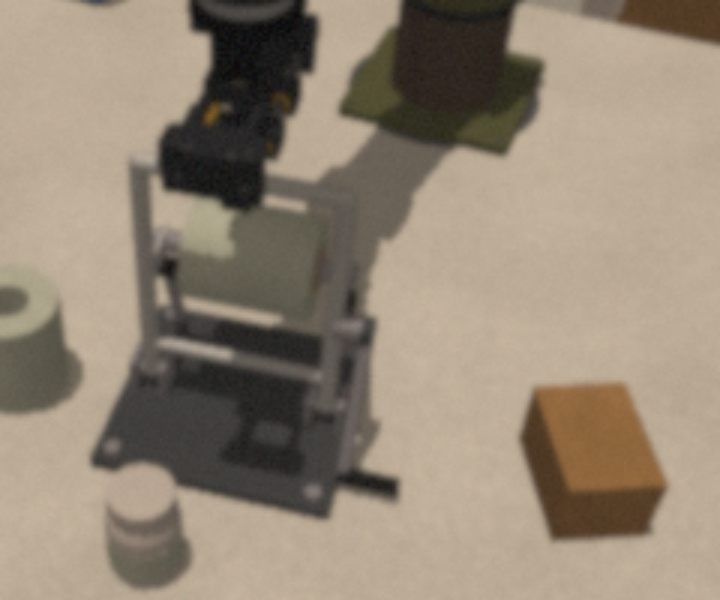

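The frame stands upright with the bar in the fingers and the foot down at (370,485). The tube slopes read 0.01–0.02 rad. I'll hold, recheck, and hand in.

```bash
python3 -m inch '[[0,0,0,0,10],[0,0,0,0,10],[0,0,0,0,10],[0,0,0,0,10],[0,0,0,0,10]]'
python3 - <<'E'
from h import *
s=snap("top"); p=pts(s); g=s["pixels"].astype(int).mean(-1)
box=(p[...,0]>.3)&(p[...,0]<.8)&(p[...,1]>-.3)&(p[...,1]<.3)&(p[...,2]>.03)&(p[...,2]<.13)
k,l,st,c=cv2.connectedComponentsWithStats(box.astype(np.uint8))
for i in range(1,k):
    if st[i,4]>60: q=p[l==i]; print(q.min(0).round(3),q.max(0).round(3))
print(r.get_state()["opening"],r.get_state()["tool_pos"],r.get_state()["contact_force"])
print(r.finish_job())
E
```

```text
clock: 9.05
tool_pos: [0.5723, -0.0273, 0.2623]
eef_rot: [0.651, 0.759, 0.0, 0.001]
contact_force: [0.7, -5.1, 0.1]
opening: 0.176
[ 0.724 -0.063  0.031] [ 0.77  -0.005  0.096]
[ 0.573 -0.269  0.03 ] [ 0.662 -0.181  0.107]
[0.467 0.211 0.03 ] [0.597 0.3   0.077]
0.17881844002668534 [ 0.57234361 -0.02728895  0.26236947] [ 0.50485349 -4.95540667 -0.80195991]
the job is handed in; nothing more can be done
None
```

I flipped the kickstand over the top, then gripped the top bar at 8 N and raised the frame upright. I handed the job in at about 9 s while still holding it; the hand-in gives no verdict.

- **Kickstand:** before lifting, the foot measured (0.617, 0.107, 0.040), against about (0.614, 0.115, 0.034) expected at the lower stop. After lifting it was within about 10 mm of where it should be. I checked it by position only and did not read the joint angle.
- **Frame:** the tube slopes in the depth image were about 0.01–0.02 rad from vertical, inside the 0.06 limit. The arm was still.
- **Grip:** the jaws were stopped about 15.5 mm apart on the 16 mm bar. A steady sideways force of about 5 N showed at the tool. That is probably a small yaw or arc mismatch, and it is well below the dent limit.
- **Other things on the bench:** the spare roll and carton were within 2 mm of their first measurements. The jar's edges matched too, except its near edge, which read 9 mm further out. That looks like fewer visible pixels, because its far edge had not moved.

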